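# Set the burner's air lever to its third click

### The job

Set the air on the bench burner for lighting: push the sliding lever on top of the control box fully home to its closed end (the end with the air inlet stub), then push it open again three clicks, counting the clicks from closed, and leave it resting in the third notch without ever going past it. Only push the handle by its sides with the fingertips or the outside of the fingers, never pinch or press it, and leave the bottle, the tumbler and the wooden block standing where they are.

Things in the scene. Friction and masses are not known exactly. Their poses are not given: they have to be found in the camera images.
- burner_box: Grey control box, fixed to the bench: 130 mm (x) by 260 (y) by 70 high, foot plate 160 by 272. Origin: centre of its underside. The lever slides along its y: +y opens, -y closes. A round air inlet stub (58 mm across, 50 long) marks the closed (-y) end. Low rails 3 mm high line the slot on top. A burner barrel 62 mm across, its top 71 mm up, sticks out 147 mm from the far (+x) face.
- lever (a joint): Lever's slide in m along the box's +y: 0 at the closed stop, 0.108 fully open. Seven notches 18 mm apart: 0 (closed), 0.018 (first click), 0.036, 0.054 (third) ... Leaving a notch takes about 9 N, fading to nothing at the crest 9 mm on; beyond it the lever springs ahead of the finger into the next notch and the push falls to nothing. It starts in notch 1 or 2.
- handle (a point): Centre of the lever's handle, 105 mm above the bench. The handle is an upright black block 30 mm (box x) by 18 mm (box y, along the slide) by 40 mm tall; its underside is 15 mm and its top 55 mm above the box's top; a thin steel stem carries it. It slides along x = 0 of the box; closed, it stands 54 mm to the -y side of the box's centre. Axes as the box's.
- third_click (a point): The point at which the centre of the handle stands when the lever rests in the third notch (nothing is to be seen there). Fixed to the box, 105 mm above the bench, at the middle of the slot.
- handle_closed_half: The half of the handle block (30 by 9 by 40 mm) that faces the closed end; push here to open. Origin at the centre of its underside.
- handle_open_half: The half of the handle block (30 by 9 by 40 mm) that faces the open end; push here to close. Origin at the centre of its underside.
- wash_bottle: Bystander: white plastic bottle standing by the box, 60 mm across, 150 mm high, loose. Origin at the centre of its underside.
- tumbler: Bystander: green glass tumbler standing by the box, 72 mm across, 85 mm high, loose. Origin at the centre of its underside.
- shaping_block: Bystander: round dark wooden block standing by the box, 68 mm across, 50 mm high, loose. Origin at the centre of its underside.

How it is judged:
On the way, in this order (a step that is already met when the one before it is completed fails the run):
1. the lever is pushed fully home to its closed stop (value of joint lever below 0.004 m), for 0.2 s.
2. the lever is opened to the third notch (value of joint lever between 0.05 and 0.058 m), for 0.2 s.
At the end, for the whole second after the job is handed in: The lever rests in the third notch from closed (54 mm, within 4 mm) after having been fully closed (within 4 mm), and the bottle, the tumbler and the block stand upright within 15 mm of where they were (all of step 2 and distance of each of wash_bottle, tumbler, shaping_block from where it was at the start of the episode below 0.015 m and angle between each of wash_bottle, tumbler, shaping_block's own z axis and vertical below 0.2 rad); the robot touches nothing.
It fails at once if the lever goes past the third notch (over the crest beyond it, 63 mm) (value of joint lever above 0.063 m).
It fails at once if the handle is pinched, or pressed down on: more than 3 N on both of its halves at once (contact force between the fingers and handle_closed_half above 3 N and contact force between the fingers and handle_open_half above 3 N).
It fails at once if a bystander is pushed aside, lifted or knocked over (distance of any of wash_bottle, tumbler, shaping_block from where it was at the start of the episode above 0.02 m).
It also fails if it takes over 67 s, if anything falls off the work surface, if the arm or the gripper's body presses on something with over 40 N, if the wrist force passes 120 N, or if a joint passes its speed limit or range.

### The arm

A 6-joint arm with a two-finger parallel gripper is mounted at the origin on the work surface. World frame = base frame: x ahead of the robot, y to its left, z up, the work surface at z = 0. Lengths are in m, angles in rad, forces in N, time in s.
With the tool pointing down it reaches from about 0.375 to 0.925 m from the base axis. Payload 5.7 kg.
Tool frame: the origin (TCP) lies midway between the tips of the shut fingers; the grasp point (between the pads) lies 19 mm behind it; z points along the fingers, y is the line along which they close (so a half turn about z gives the same grasp; the last joint's range is limited). The gripper opens to 88 mm and grips with 3 to 60 N. Pads are 20 mm wide; open, the fingers measure 115 mm over their backs; the gripper's body (75 mm by 178 mm) begins 61 mm behind the grasp point.
Start: joints at [-1.315, 0.359, 1.51, -0, 1.272, -0.115], TCP at [0.217, -0.559, 0.223] pointing down, gripper open.
Joint ranges: [-2.97, 2.97], [-1.01, 2.36], [0.21, 2.38], [-0.96, 4.11], [0.2, 2.71], [-2.98, 2.98]. Speed limits (rad/s): [2.39, 2.39, 3.14, 3.14, 3.14, 3.14].

### API

Orientations are given as a unit quaternion [x, y, z, w].
In Python, from bench import monitor, vision, env gives the robot as it stands. The module is installed in compiled form; this text tells all that it offers.
- The arm moves only by the tool drive_tool, never from a script. Its argument "targets" is a list of rows, each a list of 6 numbers: the shift along the tool's x, y, z in cm, then the turn, a rotation vector about the tool's x, y, z in degrees. A call has 1 to 8 rows; each row is the pose to reach, as a shift and turn from the pose commanded when the call began, along the tool's axes at that moment; what a row does not reach only later rows make up. A row lasts 1/12 s, in which the tool goes at most 41.7 mm and 7.16 degrees, less where a joint would pass 70% of its speed; a pose out of reach is approached as far as the arm can. A call with a gripper value outside its range is refused whole. "jaw" is the opening, from 0 (shut) to 1 (fully open), set as the call begins (left out, the last holds). The fingers move at their own pace and stop on an object; "force" is the grip in N (left out, the last holds). Time passes only in rows, so rows that repeat a pose let the fingers close. It gives the time, the measured TCP pose, the force, the opening and the grip force at its end, in the units of the state.
- monitor.get_obs(): the state, without advancing time (a new reading comes with each control period).
- vision.grab_frame(name): name is "scene" or "top" or "wrist"; returns a dict with "frame" (480x640x3 uint8, blue, green, red), "fx", "fy", "cx", "cy" (pixels), "camera_from_world" (4x4, takes a point from world to camera coordinates). Camera axes: x right, y down, z forward; pixel columns grow to the right and rows downward; lengths in m; the calibration is good to about 2 mm. A picture is of the moment at which its call begins. There is no depth.
- env.hand_in(): hands the job in; it is judged then, once.
The state is a dict: "t": time; "joint_pos": joint angles; "qd": joint speeds; "joint_efforts": joint torques, N m; "ee_pos": TCP position; "ee_rot": TCP orientation; "wrist_force": force on the tool from outside, world axes, zero at the start; "wrist_torque": the same for the moment, N m; "width": finger opening in m; "grip_force": force on a finger pad.
Only numpy, scipy, OpenCV 4.12 (cv2) and the standard library are available. Lean on these libraries where they do the work, as an engineer would, in place of code of your own. Each camera call takes 0.05 s, during which the arm holds its last target. There are 200 camera calls.

## Working session

There is one attempt and no reset: what is moved stays moved. The work goes in short steps, Python scripts to look and compute and a tool call to move; the robot and the scene stay as the last step left them, time stands still between calls to the robot, and variables do not carry over. Pictures are saved under pics/ and viewed, at most 10 in all, crops included, and the job is handed in when it is done.

Besides the shell and the picture viewer there is one more tool, called after "Emit:" as name(argument=value, ...), one argument or row to a line, values as JSON. drive_tool: Moves the arm, as the interface text tells. Its arguments: {"type":"object","properties":{"targets":{"type":"array","items":{"type":"array","items":{"type":"number"}}},"jaw":{"type":"number"},"force":{"type":"number"}},"required":["targets"]}

```bash
mkdir -p pics; cat > h.py <<'E'
import numpy as np, cv2
from bench import monitor, vision, env
from scipy.spatial.transform import Rotation as R
def grab(n,f=None):
    d=vision.grab_frame(n)
    if f: cv2.imwrite('pics/'+f,d['frame'])
    return d
def ray(d,u,v,z):
    T=np.array(d['camera_from_world']);c=-T[:3,:3].T@T[:3,3]
    r=T[:3,:3].T@np.array([(u-d['cx'])/d['fx'],(v-d['cy'])/d['fy'],1])
    return c+r*(z-c[2])/r[2]
def proj(d,p):
    T=np.array(d['camera_from_world']);q=T[:3,:3]@np.array(p)+T[:3,3]
    return d['fx']*q[0]/q[2]+d['cx'],d['fy']*q[1]/q[2]+d['cy']
E
python3 - <<'E'
from h import *
for n in('top','scene'):
    d=grab(n,n+'0.png');T=np.array(d['camera_from_world']);print(n,-T[:3,:3].T@T[:3,3],d['fx'])
s=monitor.get_obs();print(s['t'],s['ee_pos'],s['ee_rot'],s['wrist_force'])
print(R.from_quat(s['ee_rot']).as_matrix().round(3))
E
```

```text
top [0.42670249 0.03660649 0.85291066] 448.7206212831013
scene [ 1.35692383 -0.53088478  0.80105362] 595.9895903392979
0.1 [ 0.21725294 -0.5586499   0.22189593] [ 9.82864598e-01  1.84327219e-01 -5.52882676e-05 -8.09913329e-04] [ 0.40478732 -1.17318416  0.12030021]
[[ 0.932  0.362 -0.   ]
 [ 0.362 -0.932  0.002]
 [ 0.    -0.002 -1.   ]]
```

View pics/top0.png

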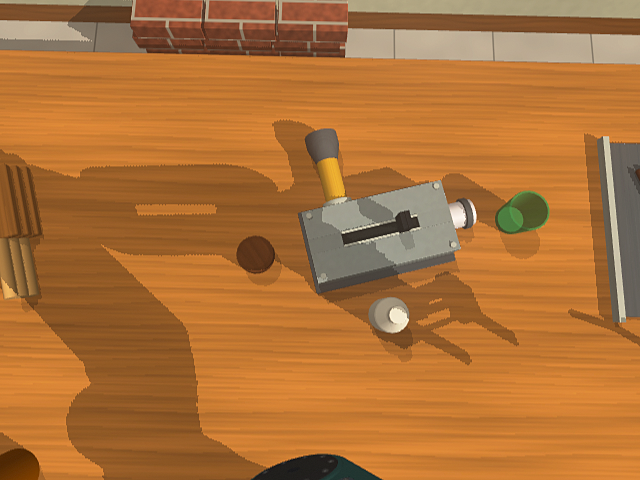

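View pics/scene0.png

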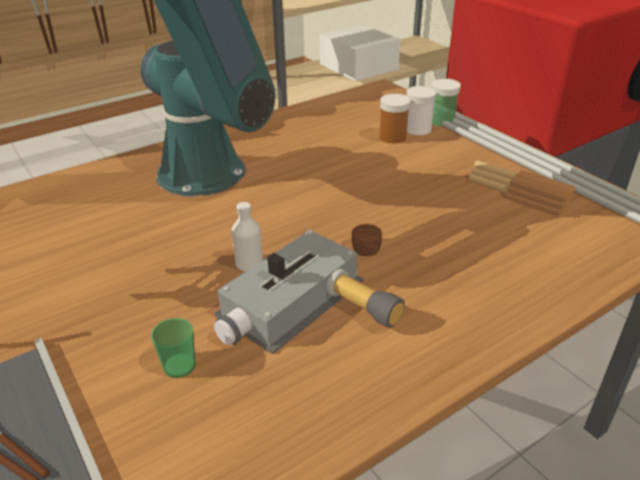

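The top view shows the box (top corners near (301,213), (437,181), (456,250), (320,282)), the handle near (405,222) and the inlet stub on the right at (463,213). The bottle is at (390,315), the block at (255,254) and the tumbler at (515,215). The scene view shows the handle at (276,265).

```bash
python3 - <<'E'
import cv2
a=cv2.imread('pics/top0.png')[170:300,290:480];b=cv2.imread('pics/scene0.png')[225:350,210:365]
cv2.imwrite('pics/c1.png',cv2.resize(a,None,fx=4,fy=4,interpolation=cv2.INTER_CUBIC))
cv2.imwrite('pics/c2.png',cv2.resize(b,None,fx=4,fy=4,interpolation=cv2.INTER_CUBIC))
E
```

```text
(no output)
```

View pics/c1.png

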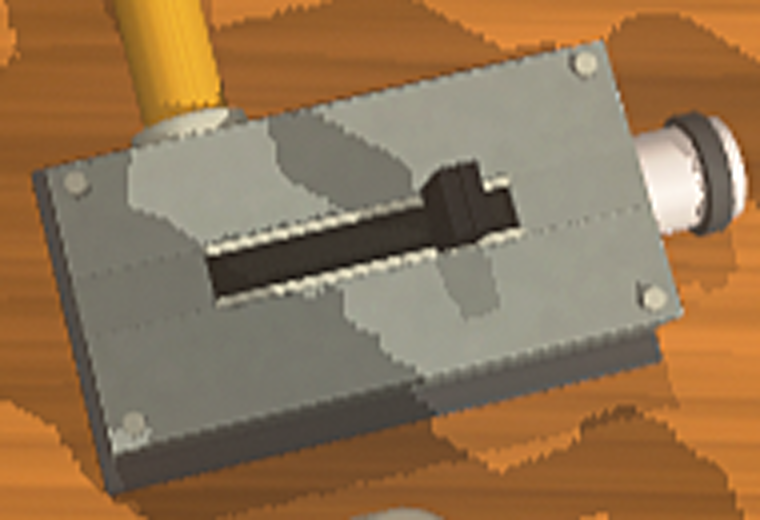

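View pics/c2.png

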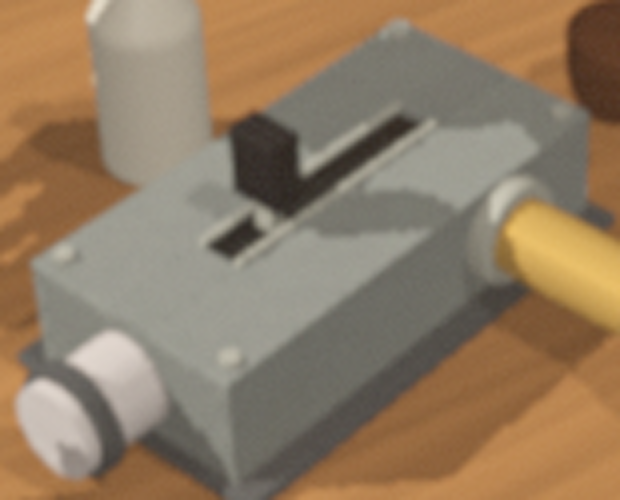

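The crops give the box-top corners (z = 0.07). In the top crop they are (45,175), (605,42), (682,315), (112,452), and the slot ends are at (211,275) and (512,208). The handle's top face is around (463,204). In the scene crop its top corners are about (232,128), (258,113), (298,133), (272,149).

```bash
python3 - <<'E'
from h import *
d=grab('top');s=grab('scene')
P=lambda u,v,z:ray(d,290+u/4,170+v/4,z)
Q=lambda u,v,z:ray(s,210+u/4,225+v/4,z)
c=[P(*p,.07) for p in[(45,175),(605,42),(682,315),(112,452)]]
print('sides',[round(float(np.linalg.norm(c[i]-c[(i+1)%4])),4) for i in range(4)])
cs=[Q(*p,.07) for p in[(588,115),(228,378),(35,262),(395,25)]]
print('scene corners',np.round(cs,3).tolist(),'top',np.round(c,3).tolist())
print('sides',[round(float(np.linalg.norm(cs[i]-cs[(i+1)%4])),4) for i in range(4)])
o=(np.mean(c,0)+np.mean(cs,0))/2
print(np.mean(c,0),np.mean(cs,0))
y=c[0]-c[1]+c[3]-c[2]; ys=cs[0]-cs[1]+cs[3]-cs[2]
print(np.degrees([np.arctan2(-v[0],v[1]) for v in(y,ys)]))
y=y/np.linalg.norm(y)+ys/np.linalg.norm(ys);y/=np.linalg.norm(y);x=np.array([y[1],-y[0],0])
loc=lambda p:np.round([(p-o)@x,(p-o)@y],4)
print('slot',loc(P(211,275,.072)),loc(P(512,208,.072)))
print('handle',loc(P(463,204,.125)),[loc(Q(*p,.125)) for p in[(232,128),(258,113),(298,133),(272,149)]])
print('o,x,y',o,x,y)
# bystanders by colour mask
f=d['frame'];hsv=cv2.cvtColor(f,cv2.COLOR_BGR2HSV)
print('bottle',loc(ray(d,397,316,.15)),'tumbler base',loc(ray(d,510,220,.0)),'block',loc(ray(d,255,254,.05)))
for z in(.125,):print(proj(d,o+y*-.036+[0,0,.055]),proj(s,o+y*-.036+[0,0,.055]))
E
```

```text
sides [0.2607, 0.1281, 0.2589, 0.1267]
scene corners [[0.607, 0.069, 0.07], [0.667, -0.177, 0.07], [0.547, -0.211, 0.07], [0.485, 0.033, 0.07]] top [[0.599, 0.068, 0.07], [0.666, -0.184, 0.07], [0.541, -0.215, 0.07], [0.476, 0.036, 0.07]]
sides [0.2531, 0.1246, 0.2523, 0.1273]
[ 0.57061288 -0.0738675   0.07      ] [ 0.57638543 -0.07176263  0.07      ]
[14.72661951 13.98346447]
slot [-0.0016  0.0689] [-0.0029 -0.0687]
handle [-0.0042 -0.035 ] [array([-0.0091, -0.0436]), array([-0.008 , -0.0275]), array([ 0.0169, -0.0265]), array([ 0.0161, -0.0429])]
o,x,y [ 0.57349915 -0.07281507  0.07      ] [0.968778  0.2479298 0.       ] [-2.47929797e-01  9.68778001e-01  1.09847807e-16]
bottle [-0.1496  0.0233] tumbler base [-0.0296 -0.2641] block [0.0106 0.2273]
(np.float64(405.68541264951966), np.float64(218.43351660980045)) (np.float64(274.3686297694581), np.float64(257.0409817139248))
```

Corner sides check out (259 × 127 mm). The handle is at about −35 mm, so the lever is in notch 1, and the box yaw is about 14.4°. I'll move over it with the fingers shut.

Emit:
drive_tool(
  targets=[
    [3,-2,0,0,0,2],
    [6.4,-4.2,0,0,0,4],
    [9.6,-6.3,0,0,0,6.9],
    [12.8,-8.4,0,0,0,6.9],
    [16,-10.5,0,0,0,6.9],
    [19.2,-12.6,0,0,0,6.9],
    [22.4,-14.7,0,0,0,6.9],
    [25.5,-16.8,0,0,0,6.9],
  ],
  jaw=0,
)

```text
t: 0.87
ee_pos: [0.3949, -0.3085, 0.2227]
ee_rot: [0.992, 0.125, 0.0, -0.0]
wrist_force: [0.1, -0.7, -0.7]
width: 0.0378
grip_force: 0.0
```

```bash
cat >> h.py <<'E'
O=np.array([.5735,-.0728,0]);Y=np.array([-.2479,.9688,0]);X=np.array([.9688,.2479,0])
def go(bx,by,z):
    s=monitor.get_obs();M=R.from_quat(s['ee_rot']).as_matrix();p=np.array(s['ee_pos'])
    print('t',s['t'],'local',np.round([(p-O)@X*1e3,(p-O)@Y*1e3,p[2]*1e3],1),'w',s['width'],'f',np.round(s['wrist_force'],1), 'Fy',round(float(np.array(s['wrist_force'])@Y),1))
    yaw=np.degrees(np.arctan2(M[1,0],M[0,0]));print('move cm',(100*M.T@(O+bx*X+by*Y+[0,0,z]-p)).round(2),'turn',round(yaw-14.36,2))
E
python3 -c "
from h import *
go(0,.012,.222)"
```

```text
t 0.8667 local [-231.4 -184.1  222.7] w 0.037780587494385696 f [ 0.1 -0.7 -0.7] Fy -0.8
move cm [ 23.14 -19.62   0.07] turn -0.03
```

Emit:
drive_tool(
  targets=[
    [3,-2.5,0,0,0,0],
    [6,-5,0,0,0,0],
    [9,-7.5,0,0,0,0],
    [12,-10,0,0,0,0],
    [15,-12.5,0,0,0,0],
    [18,-15,0,0,0,0],
    [21,-17.5,0,0,0,0],
    [23.1,-19.6,0,0,0,0],
  ],
)

```text
t: 1.53
ee_pos: [0.5712, -0.0605, 0.2226]
ee_rot: [0.992, 0.125, 0.0, -0.0]
wrist_force: [-0.5, -0.2, -0.1]
width: 0.0006
grip_force: 0.0
```

Emit:
drive_tool(
  targets=[
    [0,0,0,0,0,0],
    [0,0,2,0,0,0],
    [0,0,4,0,0,0],
    [0,0,6,0,0,0],
    [0,0,7,0,0,0],
    [0,0,7,0,0,0],
  ],
)

```text
t: 2.03
ee_pos: [0.5672, -0.063, 0.1503]
ee_rot: [0.992, 0.125, -0.002, -0.001]
wrist_force: [-0.8, 1.0, -0.3]
width: 0.0007
grip_force: 0.0
```

```bash
python3 -c "
from h import *
go(0,.005,.095)
grab('top','t1.png');d=grab('scene','s1.png')
cv2.imwrite('pics/s1c.png',cv2.resize(d['frame'][130:370,150:470],None,fx=2,fy=2))"
```

```text
t 2.0333 local [ -3.7  11.  150.3] w 0.000723757921935587 f [-0.8  1.  -0.3] Fy 1.2
move cm [0.39 0.62 5.52] turn -0.03
```

View pics/s1c.png

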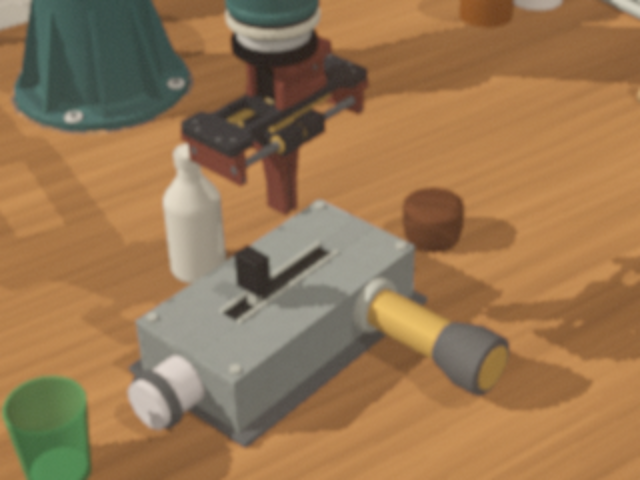

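The shut fingers hang above the slot on the open side of the handle (tips near (282,205) in the crop, handle at (253,268)), clear of the bottle. Next I descend and push closed. Tool +y is toward closed.

Emit:
drive_tool(
  targets=[
    [0.2,0,1.5,0,0,0],
    [0.4,0,3,0,0,0],
    [0.4,0,4.5,0,0,0],
    [0.4,0,5.5,0,0,0],
    [0.4,0,5.5,0,0,0],
  ],
)

```text
t: 2.55
ee_pos: [0.5726, -0.0622, 0.0968]
ee_rot: [0.992, 0.125, -0.001, -0.0]
wrist_force: [0.0, -0.6, -0.5]
width: 0.0004
grip_force: 0.0
```

Emit:
drive_tool(
  targets=[
    [0,0.3,0,0,0,0],
    [0,0.6,0,0,0,0],
    [0,0.9,0,0,0,0],
    [0,1.2,0,0,0,0],
    [0,1.5,0,0,0,0],
    [0,1.8,0,0,0,0],
    [0,2.1,0,0,0,0],
    [0,2.1,0,0,0,0],
  ],
)

```text
t: 3.22
ee_pos: [0.5788, -0.0831, 0.0977]
ee_rot: [0.992, 0.125, 0.0, 0.0]
wrist_force: [-0.5, 0.5, -0.3]
width: 0.0009
grip_force: 0.0
```

```bash
python3 -c "
from h import *
go(0,-.0315,.095)"
```

```text
t 3.2167 local [  2.6 -11.3  97.7] w 0.0009437196408148849 f [-0.5  0.5 -0.3] Fy 0.6
move cm [-0.26  2.02  0.28] turn -0.04
```

Emit:
drive_tool(
  targets=[
    [0,0.15,0,0,0,0],
    [0,0.3,0,0,0,0],
    [0,0.45,0,0,0,0],
    [0,0.6,0,0,0,0],
  ],
)

```text
t: 3.55
ee_pos: [0.58, -0.0883, 0.0976]
ee_rot: [0.992, 0.125, -0.0, -0.0]
wrist_force: [-0.4, -0.0, 0.4]
width: 0.0004
grip_force: 0.0
```

Emit:
drive_tool(
  targets=[
    [0,0.15,0,0,0,0],
    [0,0.3,0,0,0,0],
    [0,0.45,0,0,0,0],
    [0,0.6,0,0,0,0],
  ],
)

```text
t: 3.88
ee_pos: [0.5808, -0.0919, 0.0977]
ee_rot: [0.992, 0.125, -0.0, -0.002]
wrist_force: [-0.2, 7.5, 3.3]
width: 0.0005
grip_force: 3.8
```

Emit:
drive_tool(
  targets=[
    [0,0.15,0,0,0,0],
    [0,0.3,0,0,0,0],
    [0,0.45,0,0,0,0],
    [0,0.6,0,0,0,0],
  ],
)

```text
t: 4.22
ee_pos: [0.5831, -0.1002, 0.0977]
ee_rot: [0.992, 0.125, 0.0, 0.0]
wrist_force: [0.0, -0.5, 0.4]
width: 0.0007
grip_force: 0.0
```

```bash
python3 -c "
from h import *
go(0,-.0315,.095)"
```

```text
t 4.2167 local [  2.5 -28.9  97.7] w 0.0006609897847743083 f [ 0.  -0.5  0.4] Fy -0.5
move cm [-0.25  0.26  0.27] turn 0.01
```

It clicked over. I'll push gently on to the stop.

Emit:
drive_tool(
  targets=[
    [0,0.1,0,0,0,0],
    [0,0.2,0,0,0,0],
    [0,0.3,0,0,0,0],
    [0,0.3,0,0,0,0],
  ],
)

```text
t: 4.55
ee_pos: [0.5839, -0.1033, 0.0977]
ee_rot: [0.992, 0.125, 0.0, 0.0]
wrist_force: [-0.3, -0.3, -0.1]
width: 0.0005
grip_force: 0.0
```

Emit:
drive_tool(
  targets=[
    [0,0.1,0,0,0,0],
    [0,0.2,0,0,0,0],
    [0,0.3,0,0,0,0],
    [0,0.3,0,0,0,0],
  ],
)

```text
t: 4.88
ee_pos: [0.5845, -0.1058, 0.0977]
ee_rot: [0.992, 0.125, -0.0, -0.0]
wrist_force: [-0.7, -0.0, -0.1]
width: 0.0004
grip_force: 0.0
```

```bash
python3 -c "
from h import *
go(0,-.0315,.095)"
```

```text
t 4.8833 local [  2.4 -34.7  97.7] w 0.000447173121524582 f [-0.7 -0.  -0.1] Fy 0.2
move cm [-0.24 -0.32  0.27] turn -0.02
```

Emit:
drive_tool(
  targets=[
    [0,0.1,0,0,0,0],
    [0,0.2,0,0,0,0],
    [0,0.3,0,0,0,0],
    [0,0.3,0,0,0,0],
  ],
)

```text
t: 5.22
ee_pos: [0.5846, -0.1068, 0.0977]
ee_rot: [0.992, 0.125, -0.0, -0.002]
wrist_force: [-0.9, 7.5, 3.2]
width: 0.0004
grip_force: 3.7
```

Emit:
drive_tool(
  targets=[
    [0,0.1,0,0,0,0],
    [0,0.2,0,0,0,0],
    [0,0.3,0,0,0,0],
    [0,0.3,0,0,0,0],
  ],
)

```text
t: 5.55
ee_pos: [0.5847, -0.1072, 0.0977]
ee_rot: [0.992, 0.124, -0.001, -0.004]
wrist_force: [-1.5, 15.3, 7.0]
width: 0.0003
grip_force: 8.3
```

```bash
python3 -c "
from h import *
go(0,-.0315,.095)"
```

```text
t 5.55 local [  2.3 -36.1  97.7] w 0.0002696657948589886 f [-1.5 15.3  7. ] Fy 15.2
move cm [-0.23 -0.45  0.27] turn -0.07
```

Force rose to 15 N without motion, so that's the closed stop. Next: back off, lift over, and come down on the closed side.

Emit:
drive_tool(
  targets=[
    [0,-0.6,0,0,0,0],
    [0,-1.5,0,0,0,0],
    [0,-1.5,-2,0,0,0],
    [0,-1.5,-4.5,0,0,0],
    [0,-1.5,-6,0,0,0],
    [-0.2,1,-6,0,0,0],
    [-0.2,3.5,-6,0,0,0],
    [-0.2,6,-6,0,0,0],
  ],
)

```text
t: 6.22
ee_pos: [0.5992, -0.1708, 0.1584]
ee_rot: [0.992, 0.125, 0.0, 0.001]
wrist_force: [1.0, 0.1, 0.1]
width: 0.0005
grip_force: 0.0
```

Emit:
drive_tool(
  targets=[
    [0,0.6,0,0,0,0],
    [0,0.6,0,0,0,0],
    [0,0.6,0,0,0,0],
  ],
)

```text
t: 6.47
ee_pos: [0.5998, -0.1755, 0.1573]
ee_rot: [0.992, 0.124, -0.0, -0.0]
wrist_force: [0.3, 1.0, 0.5]
width: 0.0005
grip_force: 0.0
```

```bash
python3 -c "
from h import *
go(0,-.092,.097)
d=grab('scene','s2.png')
cv2.imwrite('pics/s2c.png',cv2.resize(d['frame'][190:370,180:420],None,fx=3,fy=3))"
```

```text
t 6.4667 local [ 1.000e-01 -1.061e+02  1.573e+02] w 0.0004902645046567195 f [0.3 1.  0.5] Fy 0.9
move cm [-0.   -1.4   6.03] turn -0.06
```

View pics/s2c.png

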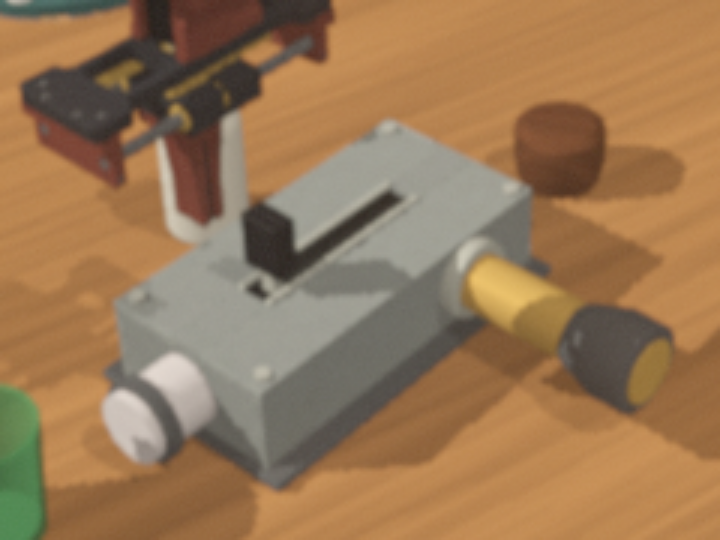

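The handle now stands at the inlet end of its slot (top near (269,218) in the crop), with the fingers above and beyond it on the inlet side. I'll descend and approach.

Emit:
drive_tool(
  targets=[
    [0,0,2,0,0,0],
    [0,0,4,0,0,0],
    [0,0,6,0,0,0],
    [0,0,6,0,0,0],
  ],
)

```text
t: 6.85
ee_pos: [0.5971, -0.1733, 0.094]
ee_rot: [0.992, 0.125, -0.003, -0.002]
wrist_force: [-1.4, 0.1, -0.2]
width: 0.0008
grip_force: 0.0
```

Emit:
drive_tool(
  targets=[
    [0,-0.3,0,0,0,0],
    [0,-0.6,0,0,0,0],
    [0,-0.9,0,0,0,0],
    [0,-1.2,0,0,0,0],
    [0,-1.5,0,0,0,0],
    [0,-1.8,0,0,0,0],
    [0,-2.0,0,0,0,0],
    [0,-2.0,0,0,0,0],
  ],
)

```text
t: 7.52
ee_pos: [0.5953, -0.1561, 0.0979]
ee_rot: [0.992, 0.125, 0.0, -0.0]
wrist_force: [0.1, -0.5, -0.0]
width: 0.0001
grip_force: 0.0
```

```bash
python3 -c "
from h import *
go(0,-.072,.097)"
```

```text
t 7.5167 local [  0.4 -86.1  97.9] w 0.00011001177631214957 f [ 0.1 -0.5 -0. ] Fy -0.5
move cm [-0.04 -1.41  0.09] turn 0.01
```

Emit:
drive_tool(
  targets=[
    [0,-0.2,0,0,0,0],
    [0,-0.4,0,0,0,0],
    [0,-0.6,0,0,0,0],
    [0,-0.8,0,0,0,0],
    [0,-0.9,0,0,0,0],
    [0,-1.0,0,0,0,0],
    [0,-1.0,0,0,0,0],
  ],
)

```text
t: 8.1
ee_pos: [0.5928, -0.1467, 0.0976]
ee_rot: [0.992, 0.125, -0.0, -0.0]
wrist_force: [0.3, 0.4, 0.6]
width: 0.0006
grip_force: 0.0
```

Emit:
drive_tool(
  targets=[
    [0,-0.1,0,0,0,0],
    [0,-0.2,0,0,0,0],
    [0,-0.2,0,0,0,0],
  ],
)

```text
t: 8.35
ee_pos: [0.5923, -0.1448, 0.0976]
ee_rot: [0.992, 0.125, -0.0, -0.0]
wrist_force: [0.1, 0.5, -0.1]
width: 0.0008
grip_force: 0.0
```

Emit:
drive_tool(
  targets=[
    [0,-0.1,0,0,0,0],
    [0,-0.2,0,0,0,0],
    [0,-0.2,0,0,0,0],
  ],
)

```text
t: 8.6
ee_pos: [0.5919, -0.1428, 0.0977]
ee_rot: [0.992, 0.125, -0.0, -0.0]
wrist_force: [0.1, 0.4, 0.4]
width: 0.0007
grip_force: 0.0
```

Emit:
drive_tool(
  targets=[
    [0,-0.1,0,0,0,0],
    [0,-0.2,0,0,0,0],
    [0,-0.2,0,0,0,0],
  ],
)

```text
t: 8.85
ee_pos: [0.5917, -0.142, 0.0977]
ee_rot: [0.992, 0.125, 0.0, 0.001]
wrist_force: [-0.2, -4.6, -2.1]
width: 0.0006
grip_force: 2.3
```

```bash
python3 -c "
from h import *
go(0,-.072,.097)"
```

```text
t 8.85 local [  0.5 -71.6  97.7] w 0.0005715297148256689 f [-0.2 -4.6 -2.1] Fy -4.4
move cm [-0.05  0.04  0.07] turn 0.01
```

Contact at TCP −72 mm, so lever ≈ TCP + 72. I'll push slowly, in 1 mm rows.

Emit:
drive_tool(
  targets=[
    [0,-0.1,0,0,0,0],
    [0,-0.2,0,0,0,0],
    [0,-0.3,0,0,0,0],
    [0,-0.4,0,0,0,0],
    [0,-0.5,0,0,0,0],
    [0,-0.6,0,0,0,0],
    [0,-0.7,0,0,0,0],
    [0,-0.8,0,0,0,0],
  ],
)

```text
t: 9.52
ee_pos: [0.5894, -0.1331, 0.0976]
ee_rot: [0.992, 0.125, -0.0, -0.0]
wrist_force: [0.5, -1.9, -0.0]
width: 0.0005
grip_force: 0.5
```

Emit:
drive_tool(
  targets=[
    [0,-0.1,0,0,0,0],
    [0,-0.2,0,0,0,0],
    [0,-0.3,0,0,0,0],
    [0,-0.4,0,0,0,0],
    [0,-0.5,0,0,0,0],
    [0,-0.6,0,0,0,0],
  ],
)

```text
t: 10.02
ee_pos: [0.5879, -0.1272, 0.0976]
ee_rot: [0.992, 0.125, -0.0, -0.0]
wrist_force: [0.3, -0.6, -0.2]
width: 0.0006
grip_force: 0.0
```

```bash
python3 -c "
from h import *
go(0,-.026,.097)"
```

```text
t 10.0167 local [  0.5 -56.3  97.6] w 0.0005867449437787597 f [ 0.3 -0.6 -0.2] Fy -0.6
move cm [-0.05 -3.03  0.07] turn -0.01
```

First click. Now the second (crest at TCP −45).

Emit:
drive_tool(
  targets=[
    [0,-0.1,0,0,0,0],
    [0,-0.2,0,0,0,0],
    [0,-0.3,0,0,0,0],
    [0,-0.4,0,0,0,0],
    [0,-0.5,0,0,0,0],
    [0,-0.6,0,0,0,0],
    [0,-0.7,0,0,0,0],
  ],
)

```text
t: 10.6
ee_pos: [0.587, -0.1232, 0.0978]
ee_rot: [0.992, 0.125, 0.0, 0.002]
wrist_force: [0.1, -10.4, -3.3]
width: 0.0008
grip_force: 4.3
```

Emit:
drive_tool(
  targets=[
    [0,-0.1,0,0,0,0],
    [0,-0.2,0,0,0,0],
    [0,-0.3,0,0,0,0],
    [0,-0.4,0,0,0,0],
    [0,-0.5,0,0,0,0],
    [0,-0.6,0,0,0,0],
    [0,-0.7,0,0,0,0],
  ],
)

```text
t: 11.18
ee_pos: [0.5842, -0.1132, 0.0976]
ee_rot: [0.992, 0.125, -0.0, -0.001]
wrist_force: [0.5, 0.2, -0.3]
width: 0.0003
grip_force: 0.0
```

```bash
python3 -c "
from h import *
go(0,-.026,.097)
d=grab('scene','s3.png')
cv2.imwrite('pics/s3c.png',cv2.resize(d['frame'][190:370,180:420],None,fx=3,fy=3))"
```

```text
t 11.1833 local [  0.4 -41.8  97.6] w 0.00033842970796188324 f [ 0.5  0.2 -0.3] Fy 0.1
move cm [-0.04 -1.58  0.06] turn -0.03
```

View pics/s3c.png

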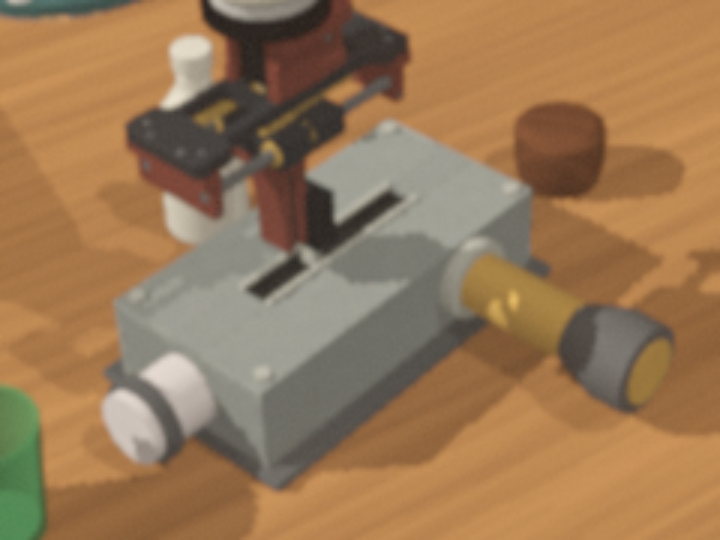

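The handle is ahead of the finger (handle at (318,215), finger at (285,210)), with two clicks done. For the third (crest at TCP −27) I use smaller steps.

Emit:
drive_tool(
  targets=[
    [0,-0.1,0,0,0,0],
    [0,-0.2,0,0,0,0],
    [0,-0.3,0,0,0,0],
    [0,-0.4,0,0,0,0],
    [0,-0.5,0,0,0,0],
    [0,-0.6,0,0,0,0],
    [0,-0.7,0,0,0,0],
    [0,-0.8,0,0,0,0],
  ],
)

```text
t: 11.9
ee_pos: [0.5828, -0.1071, 0.0978]
ee_rot: [0.992, 0.125, 0.0, 0.001]
wrist_force: [1.4, -6.2, -1.2]
width: 0.0002
grip_force: 2.8
```

Emit:
drive_tool(
  targets=[
    [0,-0.1,0,0,0,0],
    [0,-0.2,0,0,0,0],
    [0,-0.3,0,0,0,0],
    [0,-0.4,0,0,0,0],
    [0,-0.5,0,0,0,0],
    [0,-0.55,0,0,0,0],
    [0,-0.6,0,0,0,0],
    [0,-0.6,0,0,0,0],
  ],
)

```text
t: 12.57
ee_pos: [0.5811, -0.1007, 0.0977]
ee_rot: [0.992, 0.125, 0.0, 0.0]
wrist_force: [0.0, -1.7, 0.9]
width: 0.0005
grip_force: 1.3
```

```bash
python3 -c "
from h import *
go(0,-.026,.097)"
```

```text
t 12.5667 local [  0.5 -28.9  97.7] w 0.00046798839961423235 f [ 0.  -1.7  0.9] Fy -1.6
move cm [-0.05 -0.29  0.07] turn -0.03
```

Not quite at the crest yet (force is fading), so I'll creep on.

Emit:
drive_tool(
  targets=[
    [0,-0.05,0,0,0,0],
    [0,-0.1,0,0,0,0],
    [0,-0.15,0,0,0,0],
    [0,-0.2,0,0,0,0],
    [0,-0.2,0,0,0,0],
  ],
)

```text
t: 12.98
ee_pos: [0.5803, -0.0977, 0.0976]
ee_rot: [0.992, 0.125, -0.0, -0.001]
wrist_force: [-0.1, -0.5, 0.3]
width: 0.0005
grip_force: 0.0
```

```bash
python3 -c "
from h import *
go(0,-.026,.097)"
```

```text
t 12.9833 local [  0.4 -25.8  97.6] w 0.00048326025488711966 f [-0.1 -0.5  0.3] Fy -0.4
move cm [-0.04  0.02  0.06] turn -0.02
```

Force dropped to nothing, so it clicked over. I'll back off, lift, and check.

Emit:
drive_tool(
  targets=[
    [0,1,0,0,0,0],
    [0,2.5,0,0,0,0],
    [0,2.5,-2,0,0,0],
    [0,2.5,-5,0,0,0],
    [0,3.5,-8,0,0,0],
    [0,6.5,-10,0,0,0],
    [0,9.5,-12,0,0,0],
    [0,12.5,-12,0,0,0],
  ],
)

```text
t: 13.65
ee_pos: [0.6144, -0.223, 0.223]
ee_rot: [0.992, 0.125, 0.004, 0.002]
wrist_force: [1.5, -0.6, -0.3]
width: 0.0005
grip_force: 0.0
```

Emit:
drive_tool(
  targets=[
    [0,3,0,0,0,0],
    [0,6,0,0,0,0],
    [0,6,0,0,0,0],
    [0,6,0,0,0,0],
  ],
)

```text
t: 13.98
ee_pos: [0.6264, -0.2805, 0.2172]
ee_rot: [0.992, 0.123, 0.0, -0.0]
wrist_force: [-0.1, 0.2, 0.3]
width: 0.0009
grip_force: 0.0
```

```bash
python3 -c "
from h import *
go(0,0,.2)
d=grab('scene','s4.png')
cs=[proj(d,O+Y*y+[0,0,.105]) for y in(-.018,0,.018)];print(np.round([((u-180)*3,(v-190)*3) for u,v in cs]))
f=d['frame'];m=(f.max(2)<50).astype('uint8');
cv2.imwrite('pics/s4c.png',cv2.resize(f[190:370,180:420],None,fx=3,fy=3))"
```

```text
t 13.9833 local [  -0.3 -214.3  217.2] w 0.0008619609524419198 f [-0.1  0.2  0.3] Fy 0.2
move cm [ -0.04 -21.43   1.72] turn -0.18
[[305. 213.]
 [324. 200.]
 [344. 187.]]
```

View pics/s4c.png

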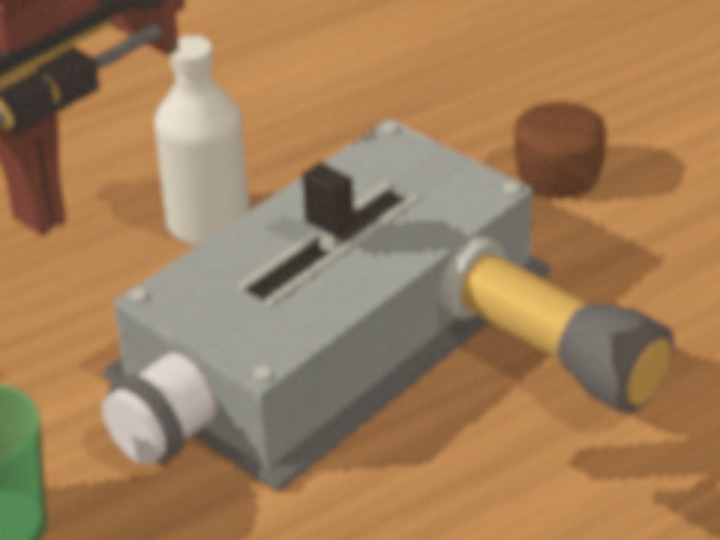

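The handle's centre is at about (329,201) in the crop. The third notch projects to (324,200), so it's there, and the bottle, block and tumbler are where they were. I'll hand in.

```bash
python3 -c "
from bench import env
print(env.hand_in())"
```

```text
the job is handed in; nothing more can be done
None
```

I pushed the lever home to its closed stop, then opened it three clicks; the last picture shows it in the third notch and the bottle, tumbler and block where they were, and I've handed the job in (no verdict came back).

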